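# Lay out salvaged computer parts on the photo board

## Robot

A 7-joint arm with a two-finger parallel gripper is mounted at the origin on the work surface. World frame = base frame: x ahead of the robot, y to its left, z up, the work surface at z = 0. Lengths are in m, angles in rad, forces in N, time in s.
With the tool pointing down it reaches from about 0.425 to 0.875 m from the base axis. Payload 4.7 kg.
Tool frame: the origin (TCP) lies between the finger pads; the fingertips stand 25 mm ahead of it and the grasp point (between the pads) lies 6 mm ahead of it (robot.tip_extent is the distance from the TCP to the fingertips, in m); z points along the fingers, y is the line along which they close (so a half turn about z gives the same grasp; the last joint's range is limited). The gripper opens to 85 mm and grips with 20 to 120 N. Pads are 22 mm wide; open, the fingers measure 114 mm over their backs; the gripper's body (76 mm by 85 mm) begins 54 mm behind the grasp point. The pads swing forward as they close: fully open they stand 13 mm farther back than shut.
Start: joints at [1.254, 0.321, -0.07, 1.45, 0.023, 1.371, -0.057], TCP at [0.211, -0.615, 0.256] pointing down, gripper open.
Joint ranges: [-2.86, 2.86], [-0.3, 2.09], [-1.38, 1.24], [0.06, 2.45], [-1.56, 4.7], [0.09, 2.05], [-2.69, 2.69]. Speed limits (rad/s): [2.57, 2.57, 3.14, 3.14, 3.14, 3.14, 3.14].

## Interface

Orientations are given as a unit quaternion [w, x, y, z].
In Python, from station import robot, eyes, finder gives the robot as it stands. The module is installed in compiled form; this text tells all that it offers.
- The arm moves only by the tool move_arm, never from a script. Its argument "moves" is a list of rows, each an object of numbers: "x", "y", "z": the shift along the tool's x, y, z scaled (see below); "wx", "wy", "wz": the turn, a rotation vector about the tool's x, y, z scaled (see below); "grip": the gripper's target within -1 to 1 (fully open at 1, half-way at 0, shut at -1). A call has 1 to 8 rows; each row shifts and turns the commanded pose from where the row before left it, along the tool's axes as they then stand; what a row does not reach is not made up. The controller multiplies each number of a shift by 30 mm and each number of a turn by 8 degrees. A row lasts 1/10 s, in which the tool goes at most 50 mm and 8.59 degrees, less where a joint would pass 70% of its speed; a pose out of reach is approached as far as the arm can. A call with a number of a shift or a turn outside -1 to 1 is refused whole. A call with a gripper value outside its range is refused whole. The fingers move at their own pace and stop on an object; "grip_force" is the grip in N (left out, the last holds). Time passes only in rows, so rows that do not move let the fingers close. It gives the time, the measured TCP pose, the force, the opening and the grip force at its end, in the units of the state.
- robot.observe(): the state, without advancing time (a new reading comes with each control period).
- eyes.snapshot(name): name is "scene" or "side" or "wrist"; returns (picture, depth): 400x640x3 uint8, red, green, blue; 400x640 float32, m along the optical axis (not along the pixel's ray), 0 where there is no reading.
- eyes.get_calibration(name): a dict with "fx", "fy", "cx", "cy" (pixels), "k1" (the pictures are not rectified: a ray, as slopes to the right and down, at radius r is drawn at 1 + k1 r^2 times it, then the intrinsics apply), "R" (3x3) and "t" (3): a world point X has camera coordinates R X + t; the wrist camera has in their place "T_tool_cam" (4x4, takes a point from camera to tool coordinates, whose origin is the TCP and whose axes are the flange's). Camera axes: x right, y down, z forward; pixel columns grow to the right and rows downward; lengths in m; the calibration is good to about 2 mm. A picture is of the moment at which its call begins: read the wrist's pose just before it. get_calibration takes no time and is no camera call.
- robot.hand_in(): hands the job in; it is judged then, once.
Trained networks look in the newest picture that a camera, given by its name, has taken for a name from the list of things; names that differ only in an ending like _2 or _b are one class to them, and where a whole thing is asked for, a point or a joint stands for the part that bears it (a point fixed in the world has none). Each returns a list of dicts, best first, with "p" (0 to 1); they miss things now and then, are a little off and sometimes report something else, mostly with a low value. They report only what shows in the picture. A call takes as long as a camera call. They do not tell look-alikes from the thing itself.
- finder.recognise(camera, target): "point" ([row, column] in pixels, amid what is visible of it).
- finder.outline_of(camera, target): "pixels" (400x640 bool, what is visible of it) and "point" ([row, column] in pixels, amid what is visible of it).
The state is a dict: "t": time; "q": joint angles; "qvel": joint speeds; "joint_efforts": joint torques, N m; "tool_pos": TCP position; "tcp_rot": TCP orientation; "wrist_force": force on the tool from outside, world axes, zero at the start; "moment": the same for the moment, N m; "opening": opening from 0.0 (shut) to 1.0 (fully open); "gripper_force": force on a finger pad.
Only numpy, scipy, OpenCV 4.12 (cv2) and the standard library are available. Lean on these libraries where they do the work, as an engineer would, in place of code of your own. Each camera call takes 0.05 s, during which the arm holds its last target. There are 200 camera calls.

## Task

Lay the salvaged computer parts out on the round grey photo board for their resale picture: stand the aluminium heat sink in the middle of the blue pad and set the black fan squarely on top of it, lay the green memory module lengthwise in the middle of the yellow pad, and stand the copper-wound transformer on the board midway between the blue pad and the red screw dish, everything the same way up as it lies now. Do not knock the tape roll or the drill battery out of place.

Things in the scene. Friction and masses are not known exactly. Their poses are not given: they have to be found in the camera images.
- heat_sink: Finned aluminium heat sink, loose, a block 50 x 50 mm and 30 mm tall, about 150 g; its top (fin tips) is flat. Starts upright on the table. Origin: centre of its underside; z up, x along the fins.
- fan: Black square cooling fan with grey blades and a white hub, loose, 50 x 50 mm and 15 mm thick, about 40 g, lying flat on the table. Origin: centre of its underside; x and y along its sides, z up.
- memory: Green memory module with black chips and gold contacts, loose, 70 mm long (its x), 30 mm wide (its y), 7 mm thick, about 30 g, lying flat on the table. Origin: centre of its underside; z up.
- transformer: Transformer, loose, copper-coloured winding between black end plates, 45 mm (its x) by 36 mm (its y), 34 mm tall, about 140 g, upright on the table. Origin: centre of its underside; z up.
- blue_pad: Blue square pad, fixed on the photo board, 80 x 80 mm, 2 mm thick. Origin: centre of its underside. The photo board is a fixed light-grey disc 360 mm in diameter and 3 mm thick, so the board's surface is 3 mm and the pad's top 5 mm above the table. Blue pad, yellow pad and screw dish stand on the board with their centres 210 mm apart from each other, in any arrangement.
- yellow_pad: Yellow oblong pad, fixed on the photo board, 90 mm long (its x), 50 mm wide (its y), 2 mm thick, top 5 mm above the table. Origin: centre of its underside.
- screw_dish: Red round dish holding a few screws, fixed on the photo board, 84 mm across at the rim, 60 mm at the foot, 24 mm tall. Origin: centre of its underside.
- tape_roll: White roll of tape, loose, lying flat on the table: 72 mm outside diameter, 50 mm hole, 20 mm tall. Not to be moved. Origin: centre of its underside.
- drill_battery: Black and orange drill battery, loose, 78 x 57 mm, 55 mm tall, 400 g, on the table. Not to be moved. Origin: centre of its underside; x along its length.
Things that resemble listed ones, but are neither listed nor needed, are in the scene too. What is meant by the memory is not pink, and is the larger of those in its own colour.

How it is judged:
At the end, for the whole second after the job is handed in: Upright and at rest, centred: heat sink on blue pad (12 mm), fan on heat sink (10 mm, sides parallel to 0.2 rad), memory on yellow pad (12 mm, lengthwise to 0.25 rad), transformer on the board within about 13 mm of the midpoint of blue pad and dish (horizontal distance between heat_sink and blue_pad below 0.012 m and height (world z) of each of heat_sink, memory below 0.009 m and angle between each of heat_sink, fan, memory, transformer's own z axis and vertical below 0.1 rad and horizontal distance between fan and heat_sink below 0.01 m and z of fan in the frame of heat_sink between 0.026 and 0.034 m and (angle between the x axis of fan and the x axis of heat_sink, either way round below 0.2 rad or angle between the x axis of fan and the y axis of heat_sink, either way round below 0.2 rad) and horizontal distance between memory and yellow_pad below 0.012 m and angle between the x axis of memory and the x axis of yellow_pad, either way round below 0.25 rad and horizontal distance between transformer and blue_pad below 0.118 m and horizontal distance between transformer and screw_dish below 0.118 m and horizontal distance between transformer and yellow_pad between 0.1669 and 0.1969 m and height (world z) of transformer below 0.007 m and linear speed of each of heat_sink, fan, memory, transformer below 0.02 m/s); the robot touches nothing.
It fails at once if the tape roll is moved more than 30 mm or tipped (distance of tape_roll from where it was at the start of the episode above 0.03 m or angle between tape_roll's own z axis and vertical above 0.5 rad).
It fails at once if the drill battery is moved more than 30 mm or tipped (distance of drill_battery from where it was at the start of the episode above 0.03 m or angle between drill_battery's own z axis and vertical above 0.5 rad).
It also fails if it takes over 99 s, if anything falls off the work surface, if the arm or the gripper's body presses on something with over 40 N, if the wrist force passes 120 N, or if a joint passes its speed limit or range.

## Working session

There is one attempt and no reset: what is moved stays moved. The work goes in short steps, Python scripts to look and compute and a tool call to move; the robot and the scene stay as the last step left them, time stands still between calls to the robot, and variables do not carry over. Pictures are saved under pics/ and viewed, at most 14 in all, crops included, and the job is handed in when it is done.

Besides the shell and the picture viewer there is one more tool, called after "Call:" as a command line: name --argument value ..., lists and objects as JSON in quotes. move_arm: Moves the arm, as the interface text tells. Its arguments: {"type":"object","properties":{"moves":{"type":"array"},"grip_force":{"type":"number"}},"required":["moves"]}

```bash
mkdir -p pics; cat > h.py <<'E'
import numpy as np, cv2
from station import robot, eyes, finder
from scipy.spatial.transform import Rotation as Ro
def rot(q): return Ro.from_quat([q[1],q[2],q[3],q[0]])
def cal(cam):
    c=eyes.get_calibration(cam)
    if 'R' in c: return c,np.array(c['R']).T,-np.array(c['R']).T@np.array(c['t'])
    s=robot.observe(); T=np.array(c['T_tool_cam']); R=rot(s['tcp_rot']).as_matrix()
    return c,R@T[:3,:3],R@T[:3,3]+np.array(s['tool_pos'])
def snap(cam,name=None):
    C=cal(cam); p,d=eyes.snapshot(cam)
    if name: cv2.imwrite(f'pics/{name}.png',p[:,:,::-1])
    return p,d,C
def cloud(d,C):
    c,R,o=C
    v,u=np.mgrid[:400,:640].astype(float)
    x=(u-c['cx'])/c['fx'];y=(v-c['cy'])/c['fy'];rd=np.hypot(x,y);r=rd.copy()
    for _ in range(15): r=rd/(1+c['k1']*r*r)
    f=1/(1+c['k1']*r*r)
    P=np.stack([x*f*d,y*f*d,d],-1)@R.T+o
    P[d==0]=np.nan
    return P
E
python3 - <<'E'
from h import *
s=robot.observe();print(s['t'],s['tool_pos'],s['tcp_rot'])
for c in ('scene','side','wrist'):
    p,d,C=snap(c,c+'0'); print(c,C[2].round(3),C[1][:,2].round(2),(d>0).mean())
E
```

```text
0.0 [ 0.21091734 -0.61429345  0.25519254] [-9.65930278e-04  9.86349612e-01  1.64661689e-01 -1.96315649e-04]
scene [ 1.097 -0.337  0.987] [-0.47  0.29 -0.83] 0.99583984375
side [ 0.519 -1.01   0.684] [ 0.04  0.84 -0.54] 0.99615625
wrist [ 0.284 -0.589  0.372] [-0.29 -0.1  -0.95] 0.99621484375
```

View pics/scene0.png

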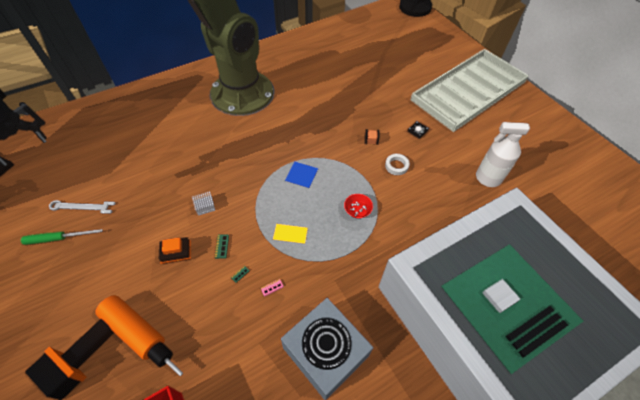

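View pics/side0.png

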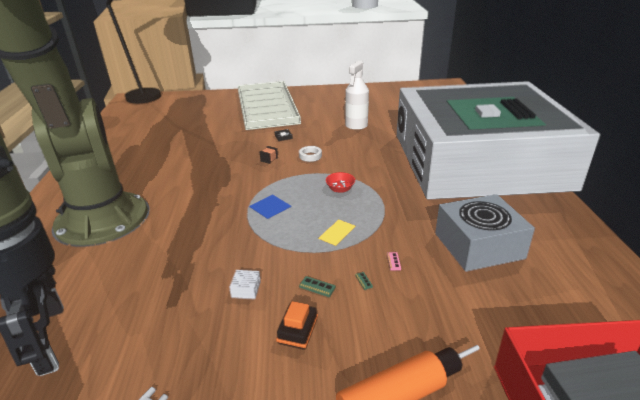

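The scene view shows everything, given as (col, row): heat sink (203,203), large green memory (222,246), small green decoy (240,273), pink decoy (272,287) and battery (173,249). Also blue pad (301,175), yellow pad (290,234), dish (358,206), transformer (371,135), fan (418,129) and tape (397,163). The side view agrees.

```bash
cat > m.py <<'E'
from h import *
# name: (height of top above table, z tolerance)
TOP=dict(heat_sink=.030,fan=.015,memory=.007,transformer=.034,blue_pad=.005,yellow_pad=.005,screw_dish=.024,tape_roll=.02,drill_battery=.055)
def measure(cam,names,P):
    for n in names:
        for r in finder.outline_of(cam,n)[:3]:
            if r['p']<.3: continue
            m=r['pixels']; Q=P[m]; Q=Q[~np.isnan(Q[:,0])]
            if len(Q)<8: continue
            zt=np.percentile(Q[:,2],90); T=Q[Q[:,2]>zt-.006]
            (cx,cy),(w,h),a=cv2.minAreaRect((T[:,:2]*1000).astype(np.float32))
            if w<h: a+=90; w,h=h,w
            print(cam,n,'p%.2f'%r['p'],np.array(r['point']).round(),'c %.1f %.1f'%(cx,cy),'size %.0fx%.0f'%(w,h),'ang %.1f'%(((a+90)%180)-90),'ztop %.1f'%(zt*1000),len(T),'med',(np.median(T[:,:2],0)*1000).round(1))
E
python3 - <<'E'
from m import *
for c in ('scene','side'):
    p,d,C=snap(c); P=cloud(d,C); measure(c,TOP,P)
E
```

```text
scene heat_sink p0.61 [205. 205.] c 395.4 -297.0 size 49x49 ang 80.6 ztop 30.3 114 med [ 399.4 -299.6]
scene fan p0.79 [128. 420.] c 467.3 431.0 size 55x53 ang -73.9 ztop 14.7 153 med [468.  433.7]
scene memory p0.68 [290. 271.] c 716.0 -240.1 size 51x23 ang 86.7 ztop 7.9 160 med [ 715.6 -240. ]
scene memory p0.56 [245. 224.] c 541.7 -304.8 size 71x31 ang -29.4 ztop 9.2 252 med [ 542.7 -305.3]
scene transformer p0.51 [136. 372.] c 423.3 271.0 size 43x39 ang 56.1 ztop 34.2 109 med [422.7 270.4]
scene blue_pad p0.63 [174. 300.] c 432.8 3.6 size 82x81 ang 39.6 ztop 7.0 511 med [434.4   2.5]
scene screw_dish p0.63 [207. 357.] c 627.8 82.4 size 82x79 ang 19.7 ztop 25.3 152 med [612.6  93.7]
scene tape_roll p0.50 [159. 397.] c 553.7 279.8 size 71x69 ang -76.8 ztop 20.7 198 med [553.4 279. ]
scene drill_battery p0.82 [250. 174.] c 499.0 -417.5 size 47x36 ang 68.5 ztop 55.3 229 med [ 499.9 -417.5]
side fan p0.72 [135. 283.] c 467.4 434.6 size 62x52 ang -75.9 ztop 13.6 101 med [467.9 431.9]
side memory p0.65 [286. 316.] c 542.2 -304.9 size 70x34 ang -27.5 ztop 7.7 382 med [ 542.4 -307.2]
side memory p0.62 [260. 394.] c 715.1 -240.1 size 58x24 ang 87.2 ztop 6.1 185 med [ 714.5 -241.6]
side memory p0.49 [280. 366.] c 640.2 -294.9 size 48x22 ang -75.0 ztop 5.5 166 med [ 640.4 -298.1]
side blue_pad p0.59 [207. 269.] c 436.2 4.5 size 83x82 ang 38.8 ztop 5.2 507 med [434.6   1.9]
side yellow_pad p0.90 [233. 338.] c 601.9 -122.0 size 98x53 ang 50.5 ztop 5.5 500 med [ 599.8 -125.8]
side tape_roll p0.62 [153. 311.] c 553.0 279.2 size 70x69 ang -62.9 ztop 18.9 136 med [553.5 272.8]
```

View pics/wrist0.png

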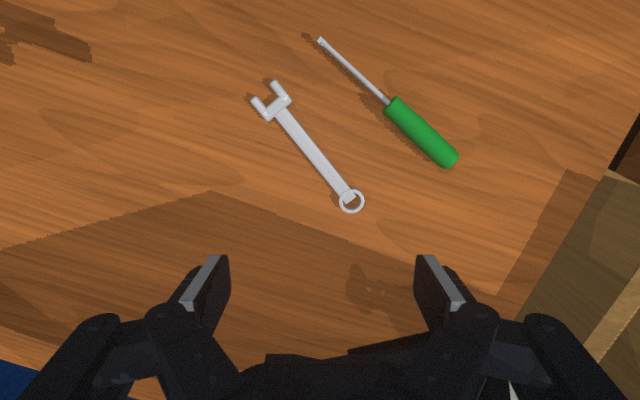

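```bash
cat > plan.py <<'E'
import sys
from h import *
def plan(x,y,z,yaw=None,level=True):
    """total shift (units of 30mm) in present tool axes, then turn in units of 8deg."""
    s=robot.observe(); R=rot(s['tcp_rot']); M=R.as_matrix()
    d=M.T@(np.array([x,y,z])-s['tool_pos'])/.03
    cy=np.degrees(np.arctan2(M[1,0],M[0,0]))
    if yaw is None: yaw=cy
    a=np.radians(yaw)
    G=np.array([[np.cos(a),np.sin(a),0],[np.sin(a),-np.cos(a),0],[0,0,-1]])
    w=np.degrees((R.inv()*Ro.from_matrix(G)).as_rotvec())/8
    print('t',round(s['t'],2),'pos',np.round(s['tool_pos'],4),'yaw %.1f'%cy,'q',np.round(s['q'],2),'open %.3f'%s['opening'],'F',np.round(s['wrist_force'],1))
    print('shift',d.round(2),'turn',w.round(2))
if __name__=='__main__':
    a=[float(v) for v in sys.argv[1:]]; plan(*a)
E
python3 plan.py .395 -.297 .2 -9.4; python3 -c "
from h import *;print(robot.tip_extent)
p,d,C=snap('scene');P=cloud(d,C)
hs=cv2.cvtColor(p,cv2.COLOR_RGB2HSV)
p2,d2,C2=snap('side');P2=cloud(d2,C2);hs2=cv2.cvtColor(p2,cv2.COLOR_RGB2HSV)
for nm,lo,hi in (('yel',22,35),('blue',105,125),('red',0,6)):
  for H,PP in((hs,P),(hs2,P2)):
    m=(H[...,0]>=lo)&(H[...,0]<=hi)&(H[...,1]>150)&(H[...,2]>100)&(np.hypot(PP[...,0]-.55,PP[...,1])<.22)
    Q=PP[m][:,:2]*1000; Q=Q.astype(np.float32); print(nm,len(Q),cv2.minAreaRect(Q),Q.mean(0))
"
```

```text
t 1.15 pos [ 0.2111 -0.6148  0.2564] yaw 19.0 q [ 1.25  0.32 -0.07  1.45  0.02  1.37 -0.06] open 1.002 F [-0.9 -0.1  0.1]
shift [ 9.24 -8.03  1.88] turn [0.   0.   3.54]
0.025
yel 499 ((599.6481323242188, -124.31455993652344), (89.49244689941406, 52.42457962036133), 52.21182632446289) [ 600.2789  -124.67775]
yel 0 ((0.0, 0.0), (0.0, 0.0), 0.0) [nan nan]
blue 503 ((433.79351806640625, 3.6667327880859375), (79.01112365722656, 81.01858520507812), 40.74686050415039) [434.63123    3.376776]
blue 464 ((434.08734130859375, 3.76068115234375), (76.62609100341797, 81.52360534667969), 39.19307327270508) [434.1292     2.745942]
red 470 ((629.5393676757812, 85.74305725097656), (87.32018280029297, 84.0591049194336), 64.26371765136719) [622.2352   89.94454]
red 371 ((633.826904296875, 104.2740478515625), (129.46697998046875, 76.79358673095703), 72.7538833618164) [630.0841   94.07263]<string>:9: RuntimeWarning: Mean of empty slice.
  ret = um.true_divide(
```

Call:
move_arm --moves '[{"x": 0.92, "y": -0.8, "z": 0.19, "grip": 1}, {"x": 0.92, "y": -0.8, "z": 0.19, "grip": 1}, {"x": 0.92, "y": -0.8, "z": 0.19, "grip": 1}, {"x": 0.92, "y": -0.8, "z": 0.19, "grip": 1}, {"x": 0.92, "y": -0.8, "z": 0.19, "grip": 1}, {"x": 0.92, "y": -0.8, "z": 0.19, "grip": 1}, {"x": 0.92, "y": -0.8, "z": 0.19, "grip": 1}, {"x": 0.92, "y": -0.8, "z": 0.19, "grip": 1}]'

```text
invalid input
```

Call:
move_arm --moves '[{"x": 0.92, "y": -0.8, "z": 0.19, "grip": 1}, {"x": 0.92, "y": -0.8, "z": 0.19, "grip": 1}, {"wz": 0.9, "grip": 1}, {"wz": 0.9, "grip": 1}, {"wz": 0.9, "grip": 1}, {"wz": 0.84, "grip": 1}, {"grip": 1}]'

```text
invalid input
```

```bash
python3 plan.py .395 -.297 .03 -9.4; python3 - <<'E'
from m import *
p,d,C=snap('wrist','w1'); P=cloud(d,C); measure('wrist',['heat_sink','memory'],P)
E
```

```text
t 1.25 pos [ 0.2111 -0.6148  0.2563] yaw 19.0 q [ 1.25  0.32 -0.07  1.45  0.02  1.37 -0.06] open 1.000 F [-0.5 -0.6 -0.2]
shift [ 9.24 -8.03  7.54] turn [0.   0.   3.54]
```

View pics/w1.png

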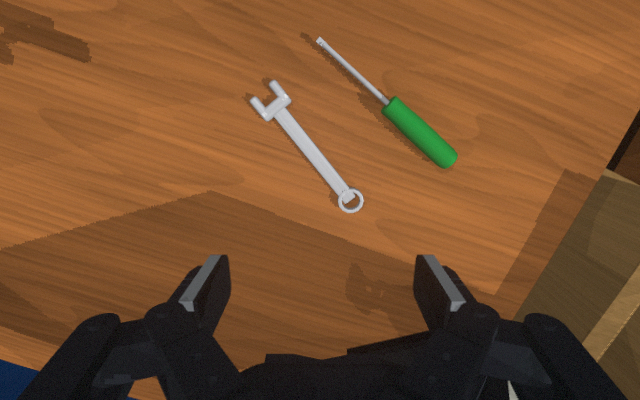

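The picture is unchanged because both moves were refused. I'll try a row with every key given.

Call:
move_arm --moves '[{"x": 0.92, "y": -0.8, "z": 0.19, "wx": 0, "wy": 0, "wz": 0, "grip": 1}]'

```text
t: 1.5
tool_pos: [0.2252, -0.5867, 0.2507]
tcp_rot: [0.002, 0.987, 0.161, -0.001]
wrist_force: [0.5, 0.3, 0.5]
opening: 1.001
gripper_force: 0.0
```

Call:
move_arm --moves '[{"x": 0.92, "y": -0.8, "z": 0.19, "wx": 0, "wy": 0, "wz": 0, "grip": 1}, {"x": 0.92, "y": -0.8, "z": 0.19, "wx": 0, "wy": 0, "wz": 0, "grip": 1}, {"x": 0.92, "y": -0.8, "z": 0.19, "wx": 0, "wy": 0, "wz": 0, "grip": 1}, {"x": 0.92, "y": -0.8, "z": 0.19, "wx": 0, "wy": 0, "wz": 0, "grip": 1}, {"x": 0.92, "y": -0.8, "z": 0.19, "wx": 0, "wy": 0, "wz": 0, "grip": 1}, {"x": 0.92, "y": -0.8, "z": 0.19, "wx": 0, "wy": 0, "wz": 0, "grip": 1}, {"x": 0.92, "y": -0.8, "z": 0.19, "wx": 0, "wy": 0, "wz": 0, "grip": 1}, {"x": 0.92, "y": -0.8, "z": 0.19, "wx": 0, "wy": 0, "wz": 0, "grip": 1}]'

```text
t: 2.3
tool_pos: [0.3765, -0.3285, 0.2051]
tcp_rot: [0.0, 0.986, 0.165, 0.0]
wrist_force: [0.7, -0.4, 0.4]
opening: 0.998
gripper_force: 0.0
```

Call:
move_arm --moves '[{"x": 0.92, "y": -0.8, "z": 0.19, "wx": 0, "wy": 0, "wz": 0, "grip": 1}, {"x": 0, "y": 0, "z": 0, "wx": 0, "wy": 0, "wz": 0.9, "grip": 1}, {"x": 0, "y": 0, "z": 0, "wx": 0, "wy": 0, "wz": 0.9, "grip": 1}, {"x": 0, "y": 0, "z": 0, "wx": 0, "wy": 0, "wz": 0.9, "grip": 1}, {"x": 0, "y": 0, "z": 0, "wx": 0, "wy": 0, "wz": 0.84, "grip": 1}, {"x": 0, "y": 0, "z": 0, "wx": 0, "wy": 0, "wz": 0, "grip": 1}, {"x": 0, "y": 0, "z": 0, "wx": 0, "wy": 0, "wz": 0, "grip": 1}]'

```text
t: 3.0
tool_pos: [0.3942, -0.2982, 0.1994]
tcp_rot: [0.0, 0.997, -0.08, 0.0]
wrist_force: [-0.3, -0.8, -1.1]
opening: 0.999
gripper_force: 0.0
```

```bash
python3 plan.py .395 -.297 .03 -9.4; python3 - <<'E'
from m import *
p,d,C=snap('wrist','w2'); P=cloud(d,C); measure('wrist',['heat_sink','memory'],P)
E
```

```text
t 3.0 pos [ 0.3942 -0.2982  0.1994] yaw -9.2 q [ 0.91  0.04 -0.32  1.89  0.01  1.21 -1.15] open 0.999 F [-0.3 -0.8 -1.1]
shift [ 0.02 -0.04  5.65] turn [ 0.   -0.    0.02]
wrist heat_sink p0.63 [178. 318.] c 392.2 -295.7 size 50x48 ang 80.1 ztop 29.9 1179 med [ 394.2 -295.7]
wrist memory p0.89 [ 27. 298.] c 532.0 -299.8 size 53x30 ang -29.2 ztop 7.6 2008 med [ 530.4 -299.1]
```

View pics/w2.png

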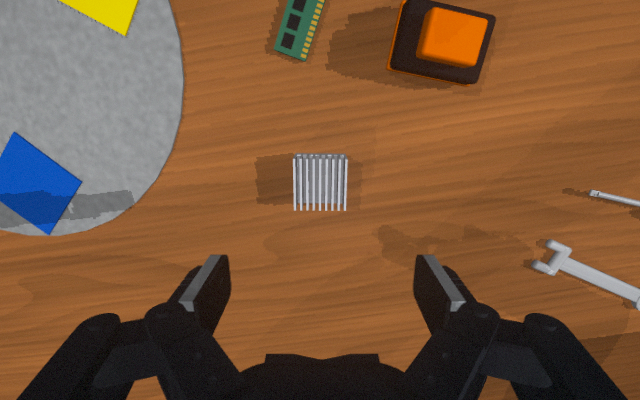

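Call:
move_arm --moves '[{"x": 0, "y": -0.05, "z": 0.94, "wx": 0, "wy": 0, "wz": 0, "grip": 1}, {"x": 0, "y": 0, "z": 0.94, "wx": 0, "wy": 0, "wz": 0, "grip": 1}, {"x": 0, "y": 0, "z": 0.94, "wx": 0, "wy": 0, "wz": 0, "grip": 1}, {"x": 0, "y": 0, "z": 0.94, "wx": 0, "wy": 0, "wz": 0, "grip": 1}, {"x": 0, "y": 0, "z": 0.94, "wx": 0, "wy": 0, "wz": 0, "grip": 1}, {"x": 0, "y": 0, "z": 0.94, "wx": 0, "wy": 0, "wz": 0, "grip": 1}, {"x": 0, "y": 0, "z": 0, "wx": 0, "wy": 0, "wz": 0, "grip": 1}]'

```text
t: 3.85
tool_pos: [0.3918, -0.2948, 0.0267]
tcp_rot: [-0.002, 0.997, -0.081, -0.003]
wrist_force: [-0.6, 0.5, 0.8]
opening: 0.998
gripper_force: 0.0
```

Call:
move_arm --moves '[{"x": 0, "y": 0, "z": 0, "wx": 0, "wy": 0, "wz": 0, "grip": -1}, {"x": 0, "y": 0, "z": 0, "wx": 0, "wy": 0, "wz": 0, "grip": -1}, {"x": 0, "y": 0, "z": 0, "wx": 0, "wy": 0, "wz": 0, "grip": -1}, {"x": 0, "y": 0, "z": 0, "wx": 0, "wy": 0, "wz": 0, "grip": -1}, {"x": 0, "y": 0, "z": 0, "wx": 0, "wy": 0, "wz": 0, "grip": -1}, {"x": 0, "y": 0, "z": 0, "wx": 0, "wy": 0, "wz": 0, "grip": -1}]' --grip_force 50

```text
t: 4.45
tool_pos: [0.3958, -0.2977, 0.0321]
tcp_rot: [0.001, 0.997, -0.082, 0.002]
wrist_force: [0.1, -0.4, 6.6]
opening: 0.575
gripper_force: 54.0
```

```bash
python3 plan.py .4342 .0035 .1 -9.4
```

```text
t 4.45 pos [ 0.3958 -0.2977  0.0321] yaw -9.4 q [ 0.88  0.25 -0.31  2.05  0.1   0.86 -1.23] open 0.575 F [ 0.1 -0.4  6.6]
shift [ -0.36 -10.11  -2.29] turn [ 0.01 -0.02  0.  ]
```

Call:
move_arm --moves '[{"x": 0, "y": 0, "z": -0.6, "wx": 0, "wy": 0, "wz": 0, "grip": -1}, {"x": 0, "y": 0, "z": -0.9, "wx": 0, "wy": 0, "wz": 0, "grip": -1}, {"x": 0, "y": -0.5, "z": -0.6, "wx": 0, "wy": 0, "wz": 0, "grip": -1}, {"x": -0.04, "y": -0.95, "z": 0, "wx": 0, "wy": 0, "wz": 0, "grip": -1}, {"x": -0.04, "y": -0.95, "z": 0, "wx": 0, "wy": 0, "wz": 0, "grip": -1}, {"x": -0.04, "y": -0.95, "z": 0, "wx": 0, "wy": 0, "wz": 0, "grip": -1}, {"x": -0.04, "y": -0.95, "z": 0, "wx": 0, "wy": 0, "wz": 0, "grip": -1}, {"x": -0.04, "y": -0.95, "z": 0, "wx": 0, "wy": 0, "wz": 0, "grip": -1}]'

```text
t: 5.25
tool_pos: [0.414, -0.1392, 0.0934]
tcp_rot: [0.0, 0.997, -0.082, 0.0]
wrist_force: [1.0, -0.2, -1.6]
opening: 0.573
gripper_force: 53.2
```

Call:
move_arm --moves '[{"x": -0.04, "y": -0.95, "z": 0, "wx": 0, "wy": 0, "wz": 0, "grip": -1}, {"x": -0.04, "y": -0.95, "z": 0, "wx": 0, "wy": 0, "wz": 0, "grip": -1}, {"x": -0.04, "y": -0.95, "z": 0, "wx": 0, "wy": 0, "wz": 0, "grip": -1}, {"x": -0.04, "y": -0.95, "z": 0, "wx": 0, "wy": 0, "wz": 0, "grip": -1}, {"x": -0.02, "y": -0.7, "z": 0, "wx": 0, "wy": 0, "wz": 0, "grip": -1}, {"x": 0, "y": -0.3, "z": 0, "wx": 0, "wy": 0, "wz": 0, "grip": -1}, {"x": 0, "y": 0, "z": 0, "wx": 0, "wy": 0, "wz": 0, "grip": -1}, {"x": 0, "y": 0, "z": 0, "wx": 0, "wy": 0, "wz": 0, "grip": -1}]'

```text
t: 6.05
tool_pos: [0.432, 0.0015, 0.093]
tcp_rot: [0.0, 0.997, -0.082, -0.0]
wrist_force: [-0.2, -0.8, -1.4]
opening: 0.574
gripper_force: 53.1
```

```bash
python3 plan.py .4342 .0035 .037; python3 - <<'E'
from m import *
for c in ('wrist','scene'):
    p,d,C=snap(c); P=cloud(d,C); measure(c,['heat_sink','blue_pad','memory'],P)
E
```

```text
t 6.05 pos [0.432  0.0015 0.093 ] yaw -9.4 q [ 0.55  0.04 -0.62  2.13  0.03  0.97 -1.82] open 0.574 F [-0.2 -0.8 -1.4]
shift [ 0.06 -0.08  1.87] turn [0.01 0.   0.  ]
wrist heat_sink p0.82 [266. 321.] c 427.4 2.6 size 52x51 ang -9.7 ztop 90.6 5565 med [431.5   1. ]
wrist blue_pad p0.72 [190. 308.] c 432.5 5.8 size 81x81 ang -50.3 ztop 5.2 7694 med [447.9   2.5]
scene heat_sink p0.63 [157. 299.] c 429.1 -0.1 size 51x51 ang 82.5 ztop 91.1 136 med [433.7   3.2]
scene blue_pad p0.85 [176. 301.] c 434.4 3.1 size 83x82 ang -47.9 ztop 7.2 450 med [440.9  -0.8]
scene memory p0.69 [246. 223.] c 542.6 -305.2 size 70x31 ang -29.1 ztop 9.1 251 med [ 544.1 -306.4]
scene memory p0.48 [289. 269.] c 715.7 -238.9 size 54x24 ang 87.6 ztop 7.7 178 med [ 715.8 -238.6]
scene memory p0.42 [160. 302.] c 431.5 -1.0 size 49x47 ang 81.7 ztop 90.8 112 med [434.6   2. ]
```

Call:
move_arm --moves '[{"x": 0.1, "y": -0.12, "z": 0.7, "wx": 0, "wy": 0, "wz": 0, "grip": -1}, {"x": 0, "y": 0, "z": 0.6, "wx": 0, "wy": 0, "wz": 0, "grip": -1}, {"x": 0, "y": 0, "z": 0.4, "wx": 0, "wy": 0, "wz": 0, "grip": -1}, {"x": 0, "y": 0, "z": 0.15, "wx": 0, "wy": 0, "wz": 0, "grip": -1}, {"x": 0, "y": 0, "z": 0, "wx": 0, "wy": 0, "wz": 0, "grip": -1}, {"x": 0, "y": 0, "z": 0, "wx": 0, "wy": 0, "wz": 0, "grip": -1}]'

```text
t: 7.05
tool_pos: [0.4362, 0.0057, 0.0379]
tcp_rot: [0.0, 0.997, -0.082, 0.0]
wrist_force: [-0.4, 0.2, -1.5]
opening: 0.572
gripper_force: 53.2
```

```bash
python3 plan.py .5423 -.305 .16; python3 - <<'E'
from m import *
for c in ('wrist','scene'):
    p,d,C=snap(c); P=cloud(d,C); measure(c,['heat_sink'],P)
E
```

```text
t 7.05 pos [0.4362 0.0057 0.0379] yaw -9.4 q [ 0.53  0.15 -0.62  2.17  0.12  0.85 -1.91] open 0.572 F [-0.4  0.2 -1.5]
shift [ 5.18  9.64 -4.07] turn [-0.   -0.01  0.  ]
wrist heat_sink p0.93 [269. 323.] c 431.5 7.2 size 52x51 ang -9.4 ztop 35.5 5710 med [435.1   5.7]
scene heat_sink p0.66 [170. 305.] c 434.7 5.0 size 52x49 ang 82.3 ztop 36.5 112 med [439.1   8.5]
```

Call:
move_arm --moves '[{"x": 0, "y": 0, "z": 0.03, "wx": 0, "wy": 0, "wz": 0, "grip": -1}, {"x": 0, "y": 0, "z": 0, "wx": 0, "wy": 0, "wz": 0, "grip": 0.7}, {"x": 0, "y": 0, "z": 0, "wx": 0, "wy": 0, "wz": 0, "grip": 0.7}, {"x": 0, "y": 0, "z": 0, "wx": 0, "wy": 0, "wz": 0, "grip": 0.7}, {"x": 0, "y": 0, "z": -0.6, "wx": 0, "wy": 0, "wz": 0, "grip": 0.7}, {"x": 0, "y": 0, "z": -0.9, "wx": 0, "wy": 0, "wz": 0, "grip": 0.7}, {"x": 0, "y": 0, "z": -0.9, "wx": 0, "wy": 0, "wz": 0, "grip": 0.7}, {"x": 0.4, "y": 0.8, "z": -0.7, "wx": 0, "wy": 0, "wz": 0, "grip": 0.5}]'

```text
t: 8.05
tool_pos: [0.4438, -0.0171, 0.1313]
tcp_rot: [-0.0, 0.997, -0.079, 0.001]
wrist_force: [1.0, 0.2, 0.1]
opening: 0.753
gripper_force: 0.0
```

Call:
move_arm --moves '[{"x": 0.5, "y": 0.95, "z": -0.5, "wx": 0, "wy": 0, "wz": 0, "grip": 0.2}, {"x": 0.5, "y": 0.95, "z": -0.4, "wx": 0, "wy": 0, "wz": 0, "grip": 0.2}, {"x": 0.5, "y": 0.95, "z": 0, "wx": 0, "wy": 0, "wz": 0, "grip": 0.2}, {"x": 0.5, "y": 0.95, "z": 0, "wx": 0, "wy": 0, "wz": 0, "grip": 0.2}, {"x": 0.5, "y": 0.95, "z": 0, "wx": 0, "wy": 0, "wz": 0, "grip": 0.2}, {"x": 0.5, "y": 0.95, "z": 0, "wx": 0, "wy": 0, "wz": 0, "grip": 0.2}, {"x": 0.5, "y": 0.95, "z": 0, "wx": 0, "wy": 0, "wz": 0, "grip": 0.2}, {"x": 0.5, "y": 0.95, "z": 0, "wx": 0, "wy": 0, "wz": 0, "grip": 0.2}]'

```text
t: 8.85
tool_pos: [0.5253, -0.2657, 0.1565]
tcp_rot: [0.0, 0.997, -0.082, -0.0]
wrist_force: [0.2, -0.7, 0.6]
opening: 0.597
gripper_force: 0.0
```

Call:
move_arm --moves '[{"x": 0.7, "y": 0.95, "z": 0, "wx": 0, "wy": 0, "wz": 0, "grip": 0.2}, {"x": 0, "y": 0.2, "z": 0, "wx": 0, "wy": 0, "wz": 0.8, "grip": 0.2}, {"x": 0, "y": 0, "z": 0, "wx": 0, "wy": 0, "wz": 0.8, "grip": 0.2}, {"x": 0, "y": 0, "z": 0, "wx": 0, "wy": 0, "wz": 0.85, "grip": 0.2}, {"x": 0, "y": 0, "z": 0, "wx": 0, "wy": 0, "wz": 0, "grip": 0.2}, {"x": 0, "y": 0, "z": 0, "wx": 0, "wy": 0, "wz": 0, "grip": 0.2}]'

```text
t: 9.45
tool_pos: [0.5401, -0.3017, 0.1566]
tcp_rot: [0.0, 0.969, -0.249, -0.0]
wrist_force: [-0.1, -0.9, -0.4]
opening: 0.601
gripper_force: 0.0
```

```bash
python3 - <<'E'
from m import *
for c in ('wrist','scene'):
    p,d,C=snap(c,c+'3'); P=cloud(d,C); measure(c,['heat_sink','memory','blue_pad','drill_battery'],P)
E
python3 plan.py .5423 -.305 .025 -29
```

```text
wrist memory p0.93 [ 35. 142.] c 715.1 -238.5 size 55x26 ang 87.4 ztop 5.8 2376 med [ 713.5 -239.6]
wrist memory p0.90 [185. 324.] c 540.0 -303.7 size 70x30 ang -28.9 ztop 7.5 2679 med [ 541.8 -304.6]
wrist memory p0.79 [ 90. 254.] c 639.8 -294.1 size 46x20 ang -73.7 ztop 5.0 1396 med [ 639.4 -294.8]
wrist blue_pad p0.37 [220. 122.] c 599.0 -121.5 size 94x53 ang 51.5 ztop 5.0 4858 med [ 599.5 -123.7]
wrist drill_battery p0.84 [171. 469.] c 497.1 -416.2 size 46x35 ang 70.4 ztop 54.8 2954 med [ 498.9 -415.2]
scene heat_sink p0.67 [170. 300.] c 433.6 4.6 size 51x49 ang 83.0 ztop 35.7 123 med [435.7   4.2]
scene memory p0.57 [291. 272.] c 715.7 -239.6 size 52x24 ang 87.5 ztop 7.3 178 med [ 715.6 -239.9]
scene memory p0.55 [244. 223.] c 542.9 -304.7 size 70x30 ang -29.3 ztop 9.3 247 med [ 543.5 -305.3]
scene memory p0.53 [272. 241.] c 640.4 -295.1 size 44x24 ang -71.4 ztop 6.8 131 med [ 640.8 -295.2]
scene blue_pad p0.78 [180. 302.] c 434.8 3.3 size 84x79 ang -51.2 ztop 6.9 230 med [449.3  -9. ]
scene drill_battery p0.84 [252. 172.] c 499.2 -417.4 size 46x35 ang 68.7 ztop 55.2 232 med [ 499.8 -417.5]
t 9.95 pos [ 0.5401 -0.3019  0.1568] yaw -29.0 q [ 0.75  0.34 -0.34  1.65  0.12  1.18 -1.7 ] open 0.600 F [ 0.7  0.7 -0.2]
shift [0.11 0.05 4.39] turn [ 0.   -0.    0.01]
```

View pics/wrist3.png

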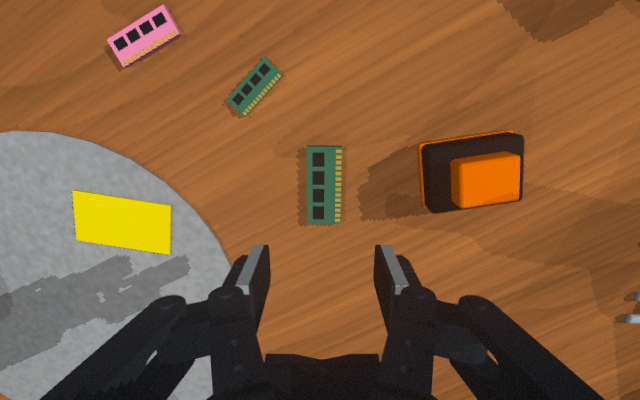

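Call:
move_arm --moves '[{"x": 0.05, "y": 0.05, "z": 0.9, "wx": 0, "wy": 0, "wz": 0, "grip": 0.2}, {"x": 0, "y": 0, "z": 0.9, "wx": 0, "wy": 0, "wz": 0, "grip": 0.2}, {"x": 0, "y": 0, "z": 0.9, "wx": 0, "wy": 0, "wz": 0, "grip": 0.2}, {"x": 0, "y": 0, "z": 0.9, "wx": 0, "wy": 0, "wz": 0, "grip": 0.2}, {"x": 0, "y": 0, "z": 0.5, "wx": 0, "wy": 0, "wz": 0, "grip": 0.2}, {"x": 0, "y": 0, "z": 0.28, "wx": 0, "wy": 0, "wz": 0, "grip": 0.2}, {"x": 0, "y": 0, "z": 0, "wx": 0, "wy": 0, "wz": 0, "grip": 0.2}]'

```text
t: 10.65
tool_pos: [0.5403, -0.3037, 0.0246]
tcp_rot: [-0.0, 0.968, -0.25, -0.001]
wrist_force: [-0.6, -0.4, 0.5]
opening: 0.602
gripper_force: 0.0
```

Call:
move_arm --moves '[{"x": 0, "y": 0, "z": 0, "wx": 0, "wy": 0, "wz": 0, "grip": -1}, {"x": 0, "y": 0, "z": 0, "wx": 0, "wy": 0, "wz": 0, "grip": -1}, {"x": 0, "y": 0, "z": 0, "wx": 0, "wy": 0, "wz": 0, "grip": -1}, {"x": 0, "y": 0, "z": 0, "wx": 0, "wy": 0, "wz": 0, "grip": -1}, {"x": 0, "y": 0, "z": 0, "wx": 0, "wy": 0, "wz": 0, "grip": -1}]' --grip_force 30

```text
t: 11.15
tool_pos: [0.5418, -0.3045, 0.0269]
tcp_rot: [0.0, 0.968, -0.25, 0.001]
wrist_force: [-0.6, 0.5, 5.0]
opening: 0.338
gripper_force: 30.3
```

Call:
move_arm --moves '[{"x": 0, "y": 0, "z": -0.5, "wx": 0, "wy": 0, "wz": 0, "grip": -1}, {"x": 0, "y": 0, "z": -0.9, "wx": 0, "wy": 0, "wz": 0, "grip": -1}, {"x": -0.1, "y": -0.6, "z": -0.9, "wx": 0, "wy": 0, "wz": 0, "grip": -1}, {"x": -0.18, "y": -0.9, "z": 0, "wx": 0, "wy": 0, "wz": 0, "grip": -1}, {"x": -0.18, "y": -0.9, "z": 0, "wx": 0, "wy": 0, "wz": 0, "grip": -1}, {"x": -0.18, "y": -0.9, "z": 0, "wx": 0, "wy": 0, "wz": 0, "grip": -1}, {"x": -0.18, "y": -0.9, "z": 0, "wx": 0, "wy": 0, "wz": 0, "grip": -1}, {"x": -0.18, "y": -0.9, "z": 0, "wx": 0, "wy": 0, "wz": 0, "grip": -1}]'

```text
t: 11.95
tool_pos: [0.5886, -0.1545, 0.095]
tcp_rot: [0.0, 0.968, -0.25, 0.0]
wrist_force: [0.2, 0.1, -1.0]
opening: 0.335
gripper_force: 29.7
```

Call:
move_arm --moves '[{"x": -0.23, "y": -0.9, "z": 0, "wx": 0, "wy": 0, "wz": 0, "grip": -1}, {"x": 0, "y": -0.2, "z": 0, "wx": 0, "wy": 0, "wz": -0.6, "grip": -1}, {"x": 0, "y": 0, "z": 0, "wx": 0, "wy": 0, "wz": -0.9, "grip": -1}, {"x": 0, "y": 0, "z": 0, "wx": 0, "wy": 0, "wz": -0.9, "grip": -1}, {"x": 0, "y": 0, "z": 0, "wx": 0, "wy": 0, "wz": -0.9, "grip": -1}, {"x": 0, "y": 0, "z": 0, "wx": 0, "wy": 0, "wz": -0.9, "grip": -1}, {"x": 0, "y": 0, "z": 0, "wx": 0, "wy": 0, "wz": -0.9, "grip": -1}, {"x": 0, "y": 0, "z": 0, "wx": 0, "wy": 0, "wz": -0.9, "grip": -1}]'

```text
t: 12.75
tool_pos: [0.5982, -0.1234, 0.0949]
tcp_rot: [0.0, 0.986, 0.168, -0.0]
wrist_force: [-0.2, 0.6, -0.4]
opening: 0.339
gripper_force: 29.7
```

Call:
move_arm --moves '[{"x": 0, "y": 0, "z": 0, "wx": 0, "wy": 0, "wz": -0.9, "grip": -1}, {"x": 0, "y": 0, "z": 0, "wx": 0, "wy": 0, "wz": -0.9, "grip": -1}, {"x": 0, "y": 0, "z": 0, "wx": 0, "wy": 0, "wz": -0.9, "grip": -1}, {"x": 0, "y": 0, "z": 0, "wx": 0, "wy": 0, "wz": -0.9, "grip": -1}, {"x": 0, "y": 0, "z": 0, "wx": 0, "wy": 0, "wz": -0.5, "grip": -1}, {"x": 0, "y": 0, "z": 0, "wx": 0, "wy": 0, "wz": 0, "grip": -1}, {"x": 0, "y": 0, "z": 0, "wx": 0, "wy": 0, "wz": 0, "grip": -1}]'

```text
t: 13.45
tool_pos: [0.5984, -0.1234, 0.0946]
tcp_rot: [0.0, 0.9, 0.436, -0.0]
wrist_force: [-0.8, 0.7, -1.2]
opening: 0.336
gripper_force: 29.7
```

```bash
python3 - <<'E'
from m import *
for c in ('wrist','side','scene'):
    p,d,C=snap(c,c+'4'); P=cloud(d,C); measure(c,['memory','yellow_pad'],P)
E
python3 plan.py .600 -.1235 .032 52
```

```text
wrist memory p0.81 [234. 542.] c 714.8 -238.2 size 55x26 ang 87.6 ztop 5.9 2335 med [ 713.5 -235.1]
wrist memory p0.63 [336. 509.] c 648.9 -230.7 size 165x5 ang -87.8 ztop 4.7 43 med [ 651.4 -302.2]
wrist yellow_pad p0.82 [170. 325.] c 605.8 -113.8 size 69x51 ang 51.0 ztop 5.3 3894 med [ 616.6 -100.9]
side memory p0.58 [280. 365.] c 642.2 -294.5 size 50x24 ang -74.0 ztop 5.2 172 med [ 641.1 -298.2]
side memory p0.49 [262. 392.] c 715.1 -239.0 size 56x23 ang 87.4 ztop 6.1 182 med [ 714.8 -241.2]
side memory p0.48 [208. 333.] c 594.6 -129.5 size 60x35 ang 47.5 ztop 74.7 181 med [ 590.9 -135.8]
side yellow_pad p0.87 [230. 336.] c 599.9 -123.1 size 96x55 ang 54.7 ztop 5.5 500 med [ 599.3 -125.5]
scene memory p0.56 [289. 272.] c 715.7 -240.1 size 49x23 ang 89.7 ztop 7.9 155 med [ 716.3 -240.6]
scene memory p0.42 [207. 357.] c 627.2 83.4 size 81x80 ang 88.9 ztop 25.3 154 med [613.7  97.3]
scene yellow_pad p0.56 [234. 290.] c 601.4 -126.1 size 91x49 ang 55.4 ztop 7.1 430 med [ 604.2 -126. ]
t 13.9 pos [ 0.5985 -0.1232  0.0943] yaw 51.8 q [ 0.69  0.45 -0.66  1.71  0.3   1.09 -0.73] open 0.332 F [-0.5  0.2 -0.4]
shift [0.02 0.05 2.08] turn [-0.    0.   -0.02]
```

View pics/wrist4.png

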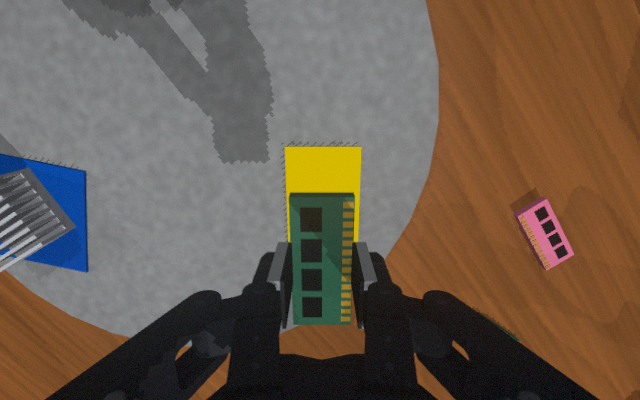

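```bash
python3 - <<'E'
from m import *
p,d,C=snap('wrist'); P=cloud(d,C)
z=P[...,2]; v,u=np.mgrid[:400,:640]
m=(z>.06)&(z<.085)&(u>280)&(u<365)&(v>180)&(v<330)
Q=P[m]; print(m.sum(),cv2.minAreaRect((Q[:,:2]*1000).astype(np.float32)),np.median(Q[:,2]))
g=m&(p[...,1].astype(int)>p[...,0]+15)|m&(p[...,0].astype(int)>p[...,2]+50); Q=P[g]; print(g.sum(),cv2.minAreaRect((Q[:,:2]*1000).astype(np.float32)),Q[:,2].std())
E
```

```text
8534 ((597.1784057617188, -124.03932189941406), (71.06330871582031, 39.7924690246582), 51.72562026977539) 0.07394058072639936
5745 ((597.2191772460938, -123.98441314697266), (70.70275115966797, 33.20340347290039), 51.46048355102539) 0.0006225096400981739
```

Call:
move_arm --moves '[{"x": 0.06, "y": 0.06, "z": 0.8, "wx": 0, "wy": 0, "wz": 0, "grip": -1}, {"x": 0, "y": 0, "z": 0.7, "wx": 0, "wy": 0, "wz": 0, "grip": -1}, {"x": 0, "y": 0, "z": 0.4, "wx": 0, "wy": 0, "wz": 0, "grip": -1}, {"x": 0, "y": 0, "z": 0.15, "wx": 0, "wy": 0, "wz": 0, "grip": -1}, {"x": 0, "y": 0, "z": 0, "wx": 0, "wy": 0, "wz": 0, "grip": -1}, {"x": 0, "y": 0, "z": 0, "wx": 0, "wy": 0, "wz": 0, "grip": -1}]'

```text
t: 14.55
tool_pos: [0.6017, -0.123, 0.0335]
tcp_rot: [0.0, 0.899, 0.437, 0.001]
wrist_force: [0.5, -0.4, -0.7]
opening: 0.338
gripper_force: 29.7
```

Call:
move_arm --moves '[{"x": 0, "y": 0, "z": 0, "wx": 0, "wy": 0, "wz": 0, "grip": 0.2}, {"x": 0, "y": 0, "z": 0, "wx": 0, "wy": 0, "wz": 0, "grip": 0.2}, {"x": 0, "y": 0, "z": 0, "wx": 0, "wy": 0, "wz": 0, "grip": 0.2}, {"x": 0, "y": 0, "z": -0.5, "wx": 0, "wy": 0, "wz": 0, "grip": 0.4}, {"x": 0, "y": 0, "z": -0.95, "wx": 0, "wy": 0, "wz": 0, "grip": 1}, {"x": 0, "y": 0, "z": -0.95, "wx": 0, "wy": 0, "wz": 0, "grip": 1}, {"x": 0, "y": 0, "z": -0.95, "wx": 0, "wy": 0, "wz": 0, "grip": 1}, {"x": 0, "y": 0, "z": -0.95, "wx": 0, "wy": 0, "wz": 0, "grip": 1}]'

```text
t: 15.35
tool_pos: [0.6012, -0.1228, 0.1643]
tcp_rot: [0.0, 0.899, 0.437, 0.0]
wrist_force: [0.7, -0.5, -0.5]
opening: 1.002
gripper_force: 0.0
```

```bash
python3 - <<'E'
from m import *
for c in ('wrist','scene'):
    p,d,C=snap(c,c+'5'); P=cloud(d,C); measure(c,['memory','yellow_pad'],P)
E
python3 plan.py .467 .431 .2 106
```

```text
wrist memory p0.66 [186. 321.] c 600.0 -123.7 size 71x30 ang 51.6 ztop 12.6 2614 med [ 601.3 -121.9]
wrist memory p0.61 [295. 472.] c 649.2 -232.8 size 163x5 ang -88.1 ztop 5.4 41 med [ 651.3 -308.1]
wrist memory p0.57 [205. 490.] c 713.7 -237.9 size 55x24 ang 86.9 ztop 6.0 1408 med [ 713.5 -235.8]
wrist yellow_pad p0.80 [179. 302.] c 598.0 -123.4 size 92x51 ang 52.0 ztop 5.4 2717 med [ 600.3 -116.3]
wrist yellow_pad p0.46 [186. 321.] c 600.2 -123.6 size 70x30 ang 51.6 ztop 12.6 2602 med [ 601.5 -121.9]
scene memory p0.81 [232. 292.] c 603.6 -125.0 size 67x31 ang 53.0 ztop 13.9 226 med [ 603.9 -124.3]
scene memory p0.71 [292. 272.] c 715.3 -240.1 size 49x21 ang 88.4 ztop 7.6 146 med [ 716.3 -240.2]
scene yellow_pad p0.57 [237. 283.] c 606.7 -138.4 size 91x40 ang 29.3 ztop 6.4 113 med [ 605.4 -145.2]
t 15.65 pos [ 0.6004 -0.123   0.1612] yaw 51.8 q [ 0.71  0.38 -0.68  1.65  0.26  1.2  -0.69] open 1.005 F [ 0.2 -0.4 -0.4]
shift [ 11.77 -14.91  -1.29] turn [-0.01  0.   -6.77]
```

Call:
move_arm --moves '[{"x": 0.65, "y": -0.83, "z": -0.07, "wx": 0, "wy": 0, "wz": 0, "grip": 1}, {"x": 0.65, "y": -0.83, "z": -0.07, "wx": 0, "wy": 0, "wz": 0, "grip": 1}, {"x": 0.65, "y": -0.83, "z": -0.07, "wx": 0, "wy": 0, "wz": 0, "grip": 1}, {"x": 0.65, "y": -0.83, "z": -0.07, "wx": 0, "wy": 0, "wz": 0, "grip": 1}, {"x": 0.65, "y": -0.83, "z": -0.07, "wx": 0, "wy": 0, "wz": 0, "grip": 1}, {"x": 0.65, "y": -0.83, "z": -0.07, "wx": 0, "wy": 0, "wz": 0, "grip": 1}, {"x": 0.65, "y": -0.83, "z": -0.07, "wx": 0, "wy": 0, "wz": 0, "grip": 1}, {"x": 0.65, "y": -0.83, "z": -0.07, "wx": 0, "wy": 0, "wz": 0, "grip": 1}]'

```text
t: 16.45
tool_pos: [0.5396, 0.1237, 0.1775]
tcp_rot: [-0.0, 0.899, 0.437, -0.001]
wrist_force: [0.5, 0.5, 0.1]
opening: 0.998
gripper_force: 0.0
```

Call:
move_arm --moves '[{"x": 0.65, "y": -0.83, "z": -0.07, "wx": 0, "wy": 0, "wz": 0, "grip": 1}, {"x": 0.65, "y": -0.83, "z": -0.07, "wx": 0, "wy": 0, "wz": 0, "grip": 1}, {"x": 0.65, "y": -0.83, "z": -0.07, "wx": 0, "wy": 0, "wz": 0, "grip": 1}, {"x": 0.65, "y": -0.83, "z": -0.07, "wx": 0, "wy": 0, "wz": 0, "grip": 1}, {"x": 0.65, "y": -0.83, "z": -0.07, "wx": 0, "wy": 0, "wz": 0, "grip": 1}, {"x": 0.65, "y": -0.83, "z": -0.07, "wx": 0, "wy": 0, "wz": 0, "grip": 1}, {"x": 0.65, "y": -0.83, "z": -0.07, "wx": 0, "wy": 0, "wz": 0, "grip": 1}, {"x": 0.65, "y": -0.83, "z": -0.07, "wx": 0, "wy": 0, "wz": 0, "grip": 1}]'

```text
t: 17.25
tool_pos: [0.4797, 0.3691, 0.1941]
tcp_rot: [0.0, 0.899, 0.437, -0.001]
wrist_force: [0.4, -0.4, -0.6]
opening: 0.999
gripper_force: 0.0
```

Call:
move_arm --moves '[{"x": 0.65, "y": -0.83, "z": -0.07, "wx": 0, "wy": 0, "wz": -0.5, "grip": 1}, {"x": 0, "y": 0, "z": 0, "wx": 0, "wy": 0, "wz": -0.9, "grip": 1}, {"x": 0, "y": 0, "z": 0, "wx": 0, "wy": 0, "wz": -0.9, "grip": 1}, {"x": 0, "y": 0, "z": 0, "wx": 0, "wy": 0, "wz": -0.9, "grip": 1}, {"x": 0, "y": 0, "z": 0, "wx": 0, "wy": 0, "wz": -0.9, "grip": 1}, {"x": 0, "y": 0, "z": 0, "wx": 0, "wy": 0, "wz": -0.9, "grip": 1}, {"x": 0, "y": 0, "z": 0, "wx": 0, "wy": 0, "wz": -0.9, "grip": 1}, {"x": 0, "y": 0, "z": 0, "wx": 0, "wy": 0, "wz": -0.8, "grip": 1}]'

```text
t: 18.05
tool_pos: [0.4725, 0.3987, 0.196]
tcp_rot: [-0.0, 0.604, 0.797, -0.001]
wrist_force: [-0.1, -0.2, 1.5]
opening: 1.005
gripper_force: 0.0
```

```bash
python3 - <<'E'
from m import *
for c in ('wrist',):
    p,d,C=snap(c,c+'6'); P=cloud(d,C); measure(c,['fan','transformer','tape_roll'],P)
E
python3 plan.py .467 .431 .027 106
```

```text
wrist fan p0.63 [141. 324.] c 465.3 434.1 size 51x50 ang -73.5 ztop 14.9 1797 med [465.6 434.4]
wrist transformer p0.89 [274. 248.] c 421.0 276.3 size 46x36 ang 57.3 ztop 33.6 1145 med [423.5 281.7]
wrist transformer p0.44 [140. 326.] c 465.2 434.3 size 51x49 ang -72.7 ztop 14.9 1704 med [465.6 434.9]
wrist tape_roll p0.86 [310. 368.] c 551.2 282.9 size 71x71 ang -73.1 ztop 20.2 1709 med [551.7 285. ]
t 18.25 pos [0.4727 0.3989 0.1965] yaw 105.3 q [ 0.07  0.5  -1.07  1.58  0.45  1.33 -0.8 ] open 1.006 F [0.1 0.8 0.2]
shift [1.08 0.11 5.65] turn [-0.01  0.   -0.09]
```

View pics/wrist6.png

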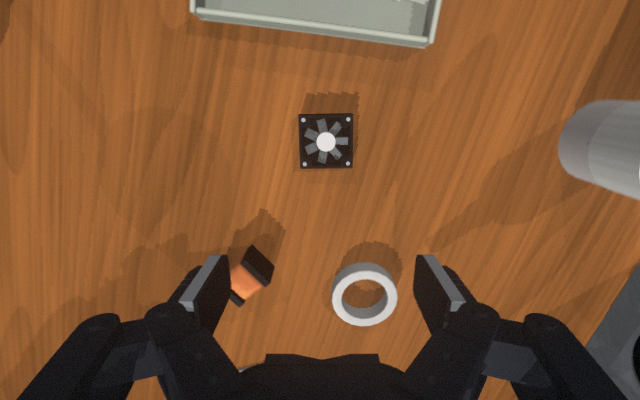

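Call:
move_arm --moves '[{"x": 0.6, "y": 0.04, "z": 0.5, "wx": 0, "wy": 0, "wz": -0.15, "grip": 0.6}, {"x": 0.59, "y": 0.04, "z": 0.9, "wx": 0, "wy": 0, "wz": 0, "grip": 0.6}, {"x": 0, "y": 0, "z": 0.9, "wx": 0, "wy": 0, "wz": 0, "grip": 0.6}, {"x": 0, "y": 0, "z": 0.9, "wx": 0, "wy": 0, "wz": 0, "grip": 0.6}, {"x": 0, "y": 0, "z": 0.9, "wx": 0, "wy": 0, "wz": 0, "grip": 0.6}, {"x": 0, "y": 0, "z": 0.9, "wx": 0, "wy": 0, "wz": 0, "grip": 0.6}, {"x": 0, "y": 0, "z": 0.63, "wx": 0, "wy": 0, "wz": 0, "grip": 0.6}, {"x": 0, "y": 0, "z": 0, "wx": 0, "wy": 0, "wz": 0, "grip": 0.6}]'

```text
t: 19.05
tool_pos: [0.4642, 0.4324, 0.0255]
tcp_rot: [-0.0, 0.598, 0.802, -0.003]
wrist_force: [-0.3, -0.6, -1.3]
opening: 0.803
gripper_force: 0.0
```

Call:
move_arm --moves '[{"x": 0, "y": 0, "z": 0, "wx": 0, "wy": 0, "wz": 0, "grip": -1}, {"x": 0, "y": 0, "z": 0, "wx": 0, "wy": 0, "wz": 0, "grip": -1}, {"x": 0, "y": 0, "z": 0, "wx": 0, "wy": 0, "wz": 0, "grip": -1}, {"x": 0, "y": 0, "z": 0, "wx": 0, "wy": 0, "wz": 0, "grip": -1}, {"x": 0, "y": 0, "z": 0, "wx": 0, "wy": 0, "wz": 0, "grip": -1}]'

```text
t: 19.55
tool_pos: [0.4661, 0.4348, 0.0299]
tcp_rot: [0.0, 0.598, 0.802, 0.001]
wrist_force: [-0.3, 0.3, 4.4]
opening: 0.572
gripper_force: 32.0
```

```bash
python3 plan.py .434 .004 .13 80.6
```

```text
t 19.55 pos [0.4661 0.4348 0.0299] yaw 106.6 q [-0.09  0.7  -0.94  1.68  0.63  1.09 -0.93] open 0.572 F [-0.3  0.3  4.4]
shift [-13.45  -5.13  -3.36] turn [ 0.01 -0.01  3.25]
```

Call:
move_arm --moves '[{"x": 0, "y": 0, "z": -0.5, "wx": 0, "wy": 0, "wz": 0, "grip": -1}, {"x": 0, "y": 0, "z": -0.9, "wx": 0, "wy": 0, "wz": 0, "grip": -1}, {"x": 0, "y": 0, "z": -0.96, "wx": 0, "wy": 0, "wz": 0, "grip": -1}, {"x": -0.5, "y": -0.2, "z": -0.9, "wx": 0, "wy": 0, "wz": 0, "grip": -1}, {"x": -0.9, "y": -0.35, "z": 0, "wx": 0, "wy": 0, "wz": 0, "grip": -1}, {"x": -0.9, "y": -0.35, "z": 0, "wx": 0, "wy": 0, "wz": 0, "grip": -1}, {"x": -0.9, "y": -0.35, "z": 0, "wx": 0, "wy": 0, "wz": 0, "grip": -1}, {"x": -0.9, "y": -0.35, "z": 0, "wx": 0, "wy": 0, "wz": 0, "grip": -1}]'

```text
t: 20.35
tool_pos: [0.4544, 0.3015, 0.1269]
tcp_rot: [0.0, 0.597, 0.802, -0.0]
wrist_force: [1.4, -0.2, -0.2]
opening: 0.574
gripper_force: 31.4
```

Call:
move_arm --moves '[{"x": -0.9, "y": -0.35, "z": 0, "wx": 0, "wy": 0, "wz": 0, "grip": -1}, {"x": -0.9, "y": -0.35, "z": 0, "wx": 0, "wy": 0, "wz": 0, "grip": -1}, {"x": -0.9, "y": -0.35, "z": 0, "wx": 0, "wy": 0, "wz": 0, "grip": -1}, {"x": -0.9, "y": -0.35, "z": 0, "wx": 0, "wy": 0, "wz": 0, "grip": -1}, {"x": -0.9, "y": -0.35, "z": 0, "wx": 0, "wy": 0, "wz": 0, "grip": -1}, {"x": -0.9, "y": -0.35, "z": 0, "wx": 0, "wy": 0, "wz": 0, "grip": -1}, {"x": -0.9, "y": -0.35, "z": 0, "wx": 0, "wy": 0, "wz": 0, "grip": -1}, {"x": -0.9, "y": -0.35, "z": 0, "wx": 0, "wy": 0, "wz": 0, "grip": -1}]'

```text
t: 21.15
tool_pos: [0.4357, 0.0707, 0.1267]
tcp_rot: [0.0, 0.597, 0.802, -0.0]
wrist_force: [1.0, -0.2, -0.5]
opening: 0.579
gripper_force: 31.4
```

Call:
move_arm --moves '[{"x": -0.9, "y": -0.35, "z": 0, "wx": 0, "wy": 0, "wz": 0, "grip": -1}, {"x": -0.9, "y": -0.35, "z": 0, "wx": 0, "wy": 0, "wz": 0, "grip": -1}, {"x": -0.35, "y": -0.03, "z": 0, "wx": 0, "wy": 0, "wz": 0.6, "grip": -1}, {"x": 0, "y": 0, "z": 0, "wx": 0, "wy": 0, "wz": 0.9, "grip": -1}, {"x": 0, "y": 0, "z": 0, "wx": 0, "wy": 0, "wz": 0.9, "grip": -1}, {"x": 0, "y": 0, "z": 0, "wx": 0, "wy": 0, "wz": 0.85, "grip": -1}, {"x": 0, "y": 0, "z": 0, "wx": 0, "wy": 0, "wz": 0, "grip": -1}, {"x": 0, "y": 0, "z": 0, "wx": 0, "wy": 0, "wz": 0, "grip": -1}]'

```text
t: 21.95
tool_pos: [0.4335, 0.0038, 0.1266]
tcp_rot: [0.0, 0.761, 0.648, -0.0]
wrist_force: [-0.1, 0.2, -1.2]
opening: 0.569
gripper_force: 31.4
```

```bash
python3 - <<'E'
from m import *
for c in ('wrist','scene','side'):
    p,d,C=snap(c,c+'7'); P=cloud(d,C); measure(c,['fan','heat_sink','blue_pad'],P)
E
python3 plan.py .434 .004 .065 80.6
```

```text
wrist fan p0.93 [262. 322.] c 432.5 3.3 size 51x50 ang 80.5 ztop 111.6 7219 med [431.7   5.5]
wrist fan p0.71 [274. 528.] c 551.6 -73.3 size 193x63 ang -34.6 ztop 5.5 1367 med [600.2 -96.7]
wrist heat_sink p0.85 [187. 320.] c 433.1 18.7 size 50x26 ang -9.3 ztop 34.9 1900 med [433.   19.5]
wrist blue_pad p0.75 [160. 320.] c 432.7 4.6 size 83x82 ang -50.3 ztop 5.4 3889 med [440.4  24.1]
scene fan p0.65 [155. 294.] c 437.5 -9.8 size 64x42 ang 16.0 ztop 113.2 89 med [436. -14.]
scene heat_sink p0.54 [170. 302.] c 434.5 4.1 size 50x50 ang 80.4 ztop 35.6 126 med [437.    3.8]
scene blue_pad p0.56 [180. 303.] c 433.7 3.0 size 85x83 ang -49.2 ztop 6.6 264 med [451.9  -7.6]
scene blue_pad p0.48 [160. 398.] c 553.6 279.5 size 71x70 ang 15.2 ztop 21.0 188 med [554.4 278.5]
side fan p0.59 [175. 265.] c 432.7 1.6 size 57x53 ang 82.8 ztop 110.5 187 med [433.2  -2.5]
side fan p0.38 [181. 342.] c 630.2 82.6 size 83x76 ang 85.3 ztop 24.6 143 med [635.1 100.8]
side blue_pad p0.61 [213. 271.] c 434.2 5.0 size 85x82 ang -51.5 ztop 5.4 242 med [440.8 -15.3]
t 22.55 pos [0.4335 0.0035 0.1264] yaw 80.6 q [ 1.14  0.02 -1.2   2.09  0.02  1.05 -0.23] open 0.572 F [ 0.7 -0.2  0.1]
shift [0.02 0.01 2.05] turn [-0.    0.    0.01]
```

View pics/wrist7.png

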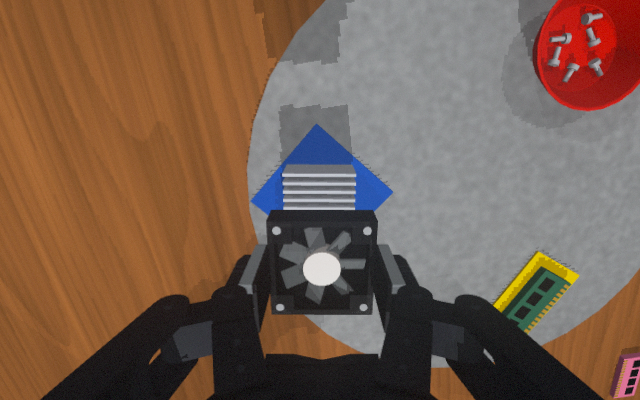

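Call:
move_arm --moves '[{"x": 0.06, "y": 0.04, "z": 0.7, "wx": 0, "wy": 0, "wz": 0, "grip": -1}, {"x": 0, "y": 0, "z": 0.6, "wx": 0, "wy": 0, "wz": 0, "grip": -1}, {"x": 0, "y": 0, "z": 0.4, "wx": 0, "wy": 0, "wz": 0, "grip": -1}, {"x": 0, "y": 0, "z": 0.2, "wx": 0, "wy": 0, "wz": 0, "grip": -1}, {"x": 0, "y": 0, "z": 0.14, "wx": 0, "wy": 0, "wz": 0, "grip": -1}, {"x": 0, "y": 0, "z": 0, "wx": 0, "wy": 0, "wz": 0, "grip": -1}, {"x": 0, "y": 0, "z": 0, "wx": 0, "wy": 0, "wz": 0, "grip": -1}]'

```text
t: 23.25
tool_pos: [0.4355, 0.0051, 0.0656]
tcp_rot: [0.0, 0.762, 0.647, 0.0]
wrist_force: [-1.0, 0.4, -0.3]
opening: 0.574
gripper_force: 31.4
```

```bash
python3 - <<'E'
from m import *
for c in ('wrist','side'):
    p,d,C=snap(c,c+'8'); P=cloud(d,C); measure(c,['fan','heat_sink'],P)
E
python3 plan.py .422 .274 .2 57
```

```text
wrist fan p0.80 [258. 322.] c 433.9 4.7 size 51x51 ang -9.5 ztop 50.6 7266 med [433.5   6.8]
wrist heat_sink p0.82 [198. 314.] c 434.8 30.6 size 50x7 ang -3.8 ztop 34.5 720 med [434.8  30.8]
side fan p0.68 [196. 269.] c 436.2 2.6 size 55x50 ang 80.0 ztop 49.7 184 med [434.8  -1.3]
side heat_sink p0.70 [207. 268.] c 430.9 -18.2 size 51x10 ang -3.3 ztop 29.1 62 med [432.  -18.6]
t 23.55 pos [0.4352 0.0049 0.0654] yaw 80.6 q [ 1.04  0.2  -1.16  2.14  0.24  0.93 -0.42] open 0.577 F [-0.  -0.7 -0.9]
shift [ 8.78 -1.89 -4.49] turn [0.   0.   2.95]
```

Call:
move_arm --moves '[{"x": 0, "y": 0, "z": 0, "wx": 0, "wy": 0, "wz": 0, "grip": 0.6}, {"x": 0, "y": 0, "z": 0, "wx": 0, "wy": 0, "wz": 0, "grip": 0.6}, {"x": 0, "y": 0, "z": 0, "wx": 0, "wy": 0, "wz": 0, "grip": 0.6}, {"x": 0, "y": 0, "z": -0.5, "wx": 0, "wy": 0, "wz": 0, "grip": 0.6}, {"x": 0, "y": 0, "z": -0.9, "wx": 0, "wy": 0, "wz": 0, "grip": 0.6}, {"x": 0, "y": 0, "z": -0.9, "wx": 0, "wy": 0, "wz": 0, "grip": 0.6}, {"x": 0.45, "y": -0.1, "z": -0.8, "wx": 0, "wy": 0, "wz": 0, "grip": 0.6}, {"x": 0.9, "y": -0.2, "z": -0.7, "wx": 0, "wy": 0, "wz": 0, "grip": 0.6}]'

```text
t: 24.35
tool_pos: [0.4332, 0.0453, 0.1804]
tcp_rot: [0.001, 0.764, 0.646, 0.0]
wrist_force: [-0.6, -0.9, -0.0]
opening: 0.801
gripper_force: 0.0
```

Call:
move_arm --moves '[{"x": 0.92, "y": -0.2, "z": 0, "wx": 0, "wy": 0, "wz": 0, "grip": 0.8}, {"x": 0.92, "y": -0.2, "z": 0, "wx": 0, "wy": 0, "wz": 0, "grip": 0.8}, {"x": 0.92, "y": -0.2, "z": 0, "wx": 0, "wy": 0, "wz": 0, "grip": 0.8}, {"x": 0.92, "y": -0.2, "z": 0, "wx": 0, "wy": 0, "wz": 0, "grip": 0.8}, {"x": 0.92, "y": -0.2, "z": 0, "wx": 0, "wy": 0, "wz": 0, "grip": 0.8}, {"x": 0.92, "y": -0.2, "z": 0, "wx": 0, "wy": 0, "wz": 0, "grip": 0.8}, {"x": 0.92, "y": -0.2, "z": 0, "wx": 0, "wy": 0, "wz": 0, "grip": 0.8}, {"x": 0.92, "y": -0.2, "z": 0, "wx": 0, "wy": 0, "wz": -0.3, "grip": 0.8}]'

```text
t: 25.15
tool_pos: [0.4212, 0.2733, 0.1788]
tcp_rot: [-0.0, 0.749, 0.663, -0.0]
wrist_force: [0.1, -0.9, -0.4]
opening: 0.902
gripper_force: 0.0
```

Call:
move_arm --moves '[{"x": 0, "y": 0, "z": 0, "wx": 0, "wy": 0, "wz": -1, "grip": 0.6}, {"x": 0, "y": 0, "z": 0, "wx": 0, "wy": 0, "wz": -1, "grip": 0.6}, {"x": 0, "y": 0, "z": 0, "wx": 0, "wy": 0, "wz": -1, "grip": 0.6}, {"x": 0, "y": 0, "z": 0, "wx": 0, "wy": 0, "wz": -1, "grip": 0.6}, {"x": 0, "y": 0, "z": 0, "wx": 0, "wy": 0, "wz": -1, "grip": 0.6}, {"x": 0, "y": 0, "z": 0, "wx": 0, "wy": 0, "wz": -1, "grip": 0.6}, {"x": 0, "y": 0, "z": 0, "wx": 0, "wy": 0, "wz": -1, "grip": 0.6}, {"x": 0, "y": 0, "z": 0, "wx": 0, "wy": 0, "wz": -1, "grip": 0.6}]'

```text
t: 25.95
tool_pos: [0.4213, 0.2721, 0.1791]
tcp_rot: [-0.0, 0.281, 0.96, -0.0]
wrist_force: [0.4, -0.5, -0.8]
opening: 0.798
gripper_force: 0.0
```

```bash
python3 - <<'E'
from m import *
for c in ('wrist','scene'):
    p,d,C=snap(c,c+'9'); P=cloud(d,C); measure(c,['transformer','fan','heat_sink','tape_roll'],P)
E
python3 plan.py .422 .272 .03 147
```

```text
wrist transformer p0.79 [182. 324.] c 420.9 276.0 size 45x36 ang 57.3 ztop 33.8 2009 med [419.8 276.6]
wrist fan p0.78 [330.  84.] c 411.7 7.1 size 54x20 ang -81.9 ztop 50.2 480 med [413.   -3.3]
wrist heat_sink p0.94 [300. 110.] c 398.3 107.8 size 243x20 ang -83.4 ztop 34.3 252 med [408.6  17.5]
wrist tape_roll p0.97 [276. 377.] c 511.5 297.5 size 154x61 ang -27.2 ztop 20.1 973 med [534.5 262.6]
scene transformer p0.64 [140. 368.] c 423.0 271.9 size 44x36 ang 60.3 ztop 34.2 117 med [423.3 271.2]
scene fan p0.55 [168. 302.] c 434.5 2.3 size 55x50 ang -9.8 ztop 50.5 159 med [434.8   2.5]
scene heat_sink p0.54 [176. 303.] c 454.4 -9.0 size 48x23 ang 54.5 ztop 32.4 20 med [457.7 -10.5]
scene tape_roll p0.52 [167. 392.] c 553.7 278.6 size 69x68 ang 15.4 ztop 21.2 181 med [553.8 276.7]
t 26.45 pos [0.4213 0.2722 0.1792] yaw 147.0 q [ 0.59  0.3  -1.36  1.88  0.31  1.21  0.12] open 0.802 F [-0.2 -0.3 -0. ]
shift [-0.02  0.01  4.97] turn [-0.  0. -0.]
```

View pics/wrist9.png

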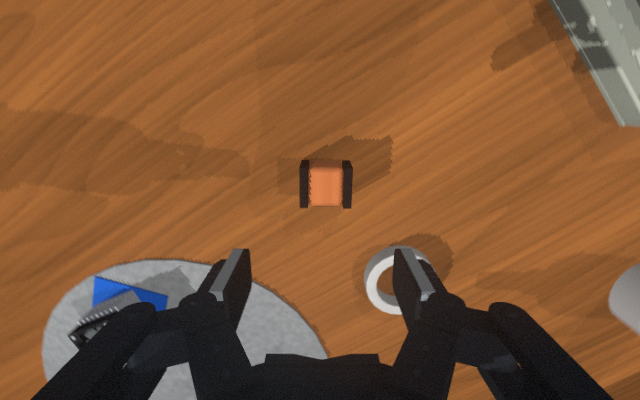

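Call:
move_arm --moves '[{"x": 0.05, "y": 0.06, "z": 0.8, "wx": 0, "wy": 0, "wz": 0, "grip": 0.6}, {"x": 0, "y": 0, "z": 0.9, "wx": 0, "wy": 0, "wz": 0, "grip": 0.6}, {"x": 0, "y": 0, "z": 0.9, "wx": 0, "wy": 0, "wz": 0, "grip": 0.6}, {"x": 0, "y": 0, "z": 0.9, "wx": 0, "wy": 0, "wz": 0, "grip": 0.6}, {"x": 0, "y": 0, "z": 0.9, "wx": 0, "wy": 0, "wz": 0, "grip": 0.6}, {"x": 0, "y": 0, "z": 0.5, "wx": 0, "wy": 0, "wz": 0, "grip": 0.6}, {"x": 0, "y": 0, "z": 0, "wx": 0, "wy": 0, "wz": 0, "grip": 0.6}]'

```text
t: 27.15
tool_pos: [0.4198, 0.2739, 0.0306]
tcp_rot: [-0.001, 0.284, 0.959, -0.001]
wrist_force: [-0.9, 0.3, 0.2]
opening: 0.799
gripper_force: 0.0
```

Call:
move_arm --moves '[{"x": 0, "y": 0, "z": 0, "wx": 0, "wy": 0, "wz": 0, "grip": -1}, {"x": 0, "y": 0, "z": 0, "wx": 0, "wy": 0, "wz": 0, "grip": -1}, {"x": 0, "y": 0, "z": 0, "wx": 0, "wy": 0, "wz": 0, "grip": -1}, {"x": 0, "y": 0, "z": 0, "wx": 0, "wy": 0, "wz": 0, "grip": -1}, {"x": 0, "y": 0, "z": 0, "wx": 0, "wy": 0, "wz": 0, "grip": -1}]' --grip_force 50

```text
t: 27.65
tool_pos: [0.4221, 0.2753, 0.0337]
tcp_rot: [0.001, 0.284, 0.959, 0.001]
wrist_force: [-1.0, -0.2, 7.2]
opening: 0.521
gripper_force: 52.6
```

```bash
python3 plan.py .531 .0437 .1
```

```text
t 27.65 pos [0.4221 0.2753 0.0337] yaw 147.0 q [ 0.34  0.5  -1.12  2.01  0.55  0.98 -0.07] open 0.521 F [-1.  -0.2  7.2]
shift [-7.25 -4.5  -2.21] turn [0.02 0.01 0.  ]
```

Call:
move_arm --moves '[{"x": 0, "y": 0, "z": -0.6, "wx": 0, "wy": 0, "wz": 0, "grip": -1}, {"x": 0, "y": 0, "z": -0.9, "wx": 0, "wy": 0, "wz": 0, "grip": -1}, {"x": -0.45, "y": -0.3, "z": -0.7, "wx": 0, "wy": 0, "wz": 0, "grip": -1}, {"x": -0.8, "y": -0.5, "z": 0, "wx": 0, "wy": 0, "wz": 0, "grip": -1}, {"x": -0.8, "y": -0.5, "z": 0, "wx": 0, "wy": 0, "wz": 0, "grip": -1}, {"x": -0.8, "y": -0.5, "z": 0, "wx": 0, "wy": 0, "wz": 0, "grip": -1}, {"x": -0.8, "y": -0.5, "z": 0, "wx": 0, "wy": 0, "wz": 0, "grip": -1}, {"x": -0.8, "y": -0.5, "z": 0, "wx": 0, "wy": 0, "wz": 0, "grip": -1}]'

```text
t: 28.45
tool_pos: [0.4876, 0.1299, 0.0983]
tcp_rot: [0.0, 0.284, 0.959, -0.0]
wrist_force: [0.4, -0.1, -1.4]
opening: 0.517
gripper_force: 51.8
```

Call:
move_arm --moves '[{"x": -0.8, "y": -0.5, "z": 0, "wx": 0, "wy": 0, "wz": 0, "grip": -1}, {"x": -0.8, "y": -0.5, "z": 0, "wx": 0, "wy": 0, "wz": 0, "grip": -1}, {"x": -0.8, "y": -0.5, "z": 0, "wx": 0, "wy": 0, "wz": 0, "grip": -1}, {"x": -0.4, "y": -0.2, "z": 0, "wx": 0, "wy": 0, "wz": 0, "grip": -1}, {"x": 0, "y": 0, "z": 0, "wx": 0, "wy": 0, "wz": 0, "grip": -1}, {"x": 0, "y": 0, "z": 0, "wx": 0, "wy": 0, "wz": 0, "grip": -1}]'

```text
t: 29.05
tool_pos: [0.5294, 0.0443, 0.0982]
tcp_rot: [-0.0, 0.283, 0.959, 0.0]
wrist_force: [-0.0, 0.4, -1.7]
opening: 0.516
gripper_force: 51.8
```

```bash
python3 - <<'E'
from m import *
for c in ('wrist','side'):
    p,d,C=snap(c,c+'10'); P=cloud(d,C); measure(c,['transformer','screw_dish','fan'],P)
E
python3 plan.py .531 .0437 .037
```

```text
wrist transformer p0.92 [268. 321.] c 528.6 44.6 size 45x38 ang 56.7 ztop 98.1 7640 med [526.2  46.3]
wrist screw_dish p0.84 [275. 456.] c 600.3 98.9 size 115x34 ang 26.9 ztop 25.8 1000 med [621.5 117. ]
wrist fan p0.70 [ 54. 621.] c 542.8 255.3 size 58x17 ang -17.8 ztop 19.5 1777 med [540.2 253.2]
wrist fan p0.32 [269. 320.] c 528.7 45.3 size 47x37 ang 57.1 ztop 98.1 7575 med [526.1  46.3]
side transformer p0.54 [170. 305.] c 533.5 41.4 size 49x31 ang 57.2 ztop 97.0 90 med [538.4  45.5]
side screw_dish p0.63 [178. 341.] c 628.8 83.3 size 85x78 ang 85.7 ztop 25.0 153 med [627.5 101.5]
side fan p0.84 [195. 268.] c 436.0 2.6 size 54x50 ang 80.6 ztop 48.9 200 med [4.368e+02 3.000e-01]
side fan p0.46 [181. 341.] c 627.6 83.0 size 84x76 ang 85.7 ztop 23.6 144 med [624.6 101.5]
t 29.45 pos [0.5299 0.0435 0.0982] yaw 147.1 q [ 0.86  0.47 -1.18  1.89  0.49  1.11  0.49] open 0.518 F [ 0.   0.4 -2.2]
shift [-0.03  0.03  2.04] turn [-0.  0. -0.]
```

Call:
move_arm --moves '[{"x": -0.03, "y": 0.03, "z": 0.7, "wx": 0, "wy": 0, "wz": 0, "grip": -1}, {"x": 0, "y": 0, "z": 0.6, "wx": 0, "wy": 0, "wz": 0, "grip": -1}, {"x": 0, "y": 0, "z": 0.4, "wx": 0, "wy": 0, "wz": 0, "grip": -1}, {"x": 0, "y": 0, "z": 0.2, "wx": 0, "wy": 0, "wz": 0, "grip": -1}, {"x": 0, "y": 0, "z": 0.13, "wx": 0, "wy": 0, "wz": 0, "grip": -1}, {"x": 0, "y": 0, "z": 0, "wx": 0, "wy": 0, "wz": 0, "grip": -1}, {"x": 0, "y": 0, "z": 0, "wx": 0, "wy": 0, "wz": 0, "grip": -1}]'

```text
t: 30.15
tool_pos: [0.5317, 0.0433, 0.0377]
tcp_rot: [0.0, 0.284, 0.959, 0.0]
wrist_force: [-0.1, -0.1, -1.1]
opening: 0.523
gripper_force: 51.7
```

Call:
move_arm --moves '[{"x": 0, "y": 0, "z": 0, "wx": 0, "wy": 0, "wz": 0, "grip": 0.5}, {"x": 0, "y": 0, "z": 0, "wx": 0, "wy": 0, "wz": 0, "grip": 0.5}, {"x": 0, "y": 0, "z": 0, "wx": 0, "wy": 0, "wz": 0, "grip": 0.5}, {"x": 0, "y": 0, "z": -0.5, "wx": 0, "wy": 0, "wz": 0, "grip": 0.5}, {"x": 0, "y": 0, "z": -0.9, "wx": 0, "wy": 0, "wz": 0, "grip": 0.5}, {"x": 0, "y": 0, "z": -0.9, "wx": 0, "wy": 0, "wz": 0, "grip": 0.5}, {"x": 0, "y": 0, "z": -0.9, "wx": 0, "wy": 0, "wz": 0, "grip": 0.5}, {"x": 0, "y": 0, "z": -0.9, "wx": 0, "wy": 0, "wz": 0, "grip": 0.5}]'

```text
t: 30.95
tool_pos: [0.5314, 0.0436, 0.1625]
tcp_rot: [0.0, 0.283, 0.959, -0.0]
wrist_force: [0.3, -0.6, 1.0]
opening: 0.747
gripper_force: 0.0
```

Call:
move_arm --moves '[{"x": 0.5, "y": 0, "z": -0.9, "wx": 0, "wy": 0, "wz": 0, "grip": 0.5}, {"x": 0.9, "y": 0, "z": -0.9, "wx": 0, "wy": 0, "wz": 0, "grip": 0.5}, {"x": 0.9, "y": 0, "z": -0.5, "wx": 0, "wy": 0, "wz": 0, "grip": 0.5}, {"x": 0.9, "y": 0, "z": 0, "wx": 0, "wy": 0, "wz": 0, "grip": 0.5}, {"x": 0, "y": 0, "z": 0, "wx": 0, "wy": 0, "wz": 0, "grip": 0.5}, {"x": 0, "y": 0, "z": 0, "wx": 0, "wy": 0, "wz": 0, "grip": 0.5}]'

```text
t: 31.55
tool_pos: [0.4508, 0.0954, 0.23]
tcp_rot: [0.003, 0.283, 0.959, -0.004]
wrist_force: [0.4, -1.8, 0.0]
opening: 0.747
gripper_force: 0.0
```

```bash
python3 - <<'E'
from m import *
for c in ('side','scene'):
    p,d,C=snap(c,c+'11'); P=cloud(d,C); measure(c,TOP,P)
    cv2.imwrite(f'pics/{c}11c.png',cv2.resize(p[110:290,160:440,::-1],None,fx=2.5,fy=2.5))
E
```

```text
side heat_sink p0.64 [207. 266.] c 431.0 -18.0 size 50x13 ang 0.0 ztop 29.6 58 med [433.5 -19.5]
side fan p0.59 [194. 271.] c 436.1 1.7 size 55x51 ang 78.9 ztop 48.8 201 med [436.   -1.2]
side memory p0.67 [261. 392.] c 715.2 -238.2 size 58x25 ang 87.3 ztop 5.9 199 med [ 714.6 -242.2]
side memory p0.67 [180. 340.] c 628.4 83.4 size 88x78 ang 83.0 ztop 24.8 163 med [629.8 103.7]
side memory p0.61 [282. 367.] c 640.8 -293.8 size 50x22 ang -76.8 ztop 5.4 164 med [ 640.6 -296.8]
side transformer p0.56 [188. 304.] c 532.6 39.9 size 48x35 ang 55.0 ztop 35.5 133 med [532.6  37.2]
side blue_pad p0.56 [209. 266.] c 434.5 4.1 size 83x82 ang -51.6 ztop 5.4 245 med [432.7 -16.3]
side yellow_pad p0.48 [238. 344.] c 602.0 -124.4 size 93x50 ang 51.3 ztop 5.4 167 med [ 601.3 -142.6]
side yellow_pad p0.33 [326. 296.] c 498.4 -417.0 size 47x36 ang 70.5 ztop 54.6 386 med [ 498.3 -420.8]
side screw_dish p0.64 [179. 341.] c 629.1 82.4 size 84x78 ang -80.6 ztop 24.3 137 med [626.9 101.1]
side tape_roll p0.82 [153. 311.] c 553.0 279.2 size 73x69 ang -80.5 ztop 18.7 140 med [552.2 278. ]
side drill_battery 
[... 392 characters left out ...]
 memory p0.40 [166. 301.] c 436.0 2.4 size 53x51 ang -10.6 ztop 50.4 166 med [435.8   2.6]
scene transformer p0.63 [189. 327.] c 535.7 39.4 size 39x29 ang 55.3 ztop 37.6 113 med [535.5  39.3]
scene blue_pad p0.79 [182. 304.] c 434.4 4.3 size 79x76 ang -54.4 ztop 6.7 141 med [448.7  -4. ]
scene yellow_pad p0.60 [237. 285.] c 600.9 -125.8 size 91x50 ang 49.9 ztop 7.3 180 med [ 605.7 -139.4]
scene screw_dish p0.92 [209. 358.] c 629.0 83.1 size 82x81 ang -32.7 ztop 25.2 157 med [614.3  96.4]
scene tape_roll p0.56 [161. 397.] c 553.0 280.4 size 74x68 ang -36.5 ztop 20.8 189 med [554.  279.4]
scene drill_battery p0.66 [251. 172.] c 498.6 -417.1 size 46x37 ang 69.2 ztop 55.8 223 med [ 500.6 -417.3]
```

View pics/side11c.png

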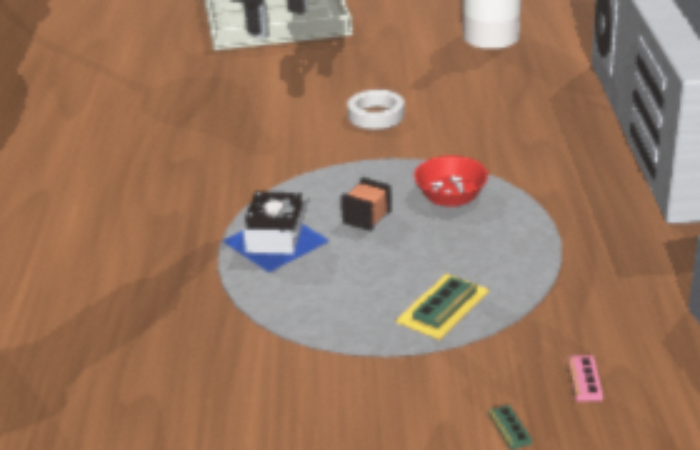

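The cropped side view shows the fan on the heat sink at (273,222), the transformer at (366,204) and the memory on the yellow pad at (443,305), with the arm clear. All measured positions are within tolerance, so I'm handing in.

```bash
python3 -c "
from station import robot
print(robot.hand_in())"
```

```text
the job is handed in; nothing more can be done
None
```

The layout is done and handed in: all four parts measured within tolerance on the board, and the tape roll and drill battery had not moved, but the hand-in call returned no verdict.

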